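# Lock the tube mixer's shaft with its pin

### The arm

A 6-joint arm with a two-finger parallel gripper is mounted at the origin on the work surface. World frame = base frame: x ahead of the robot, y to its left, z up, the work surface at z = 0. Lengths are in mm, angles in rad, forces in N, time in s.
With the tool pointing down it reaches from about 275 to 750 mm from the base axis. Payload 10.2 kg.
Tool frame: the origin (TCP) lies midway between the tips of the shut fingers; the grasp point (between the pads) lies 19 mm behind it; z points along the fingers, y is the direction in which the jaws open and shut (so a half turn about z gives the same grasp; the last joint's range is limited). The gripper opens to 85 mm and grips with 20 to 120 N. Pads are 22 mm wide; open, the fingers measure 114 mm over their backs; the gripper's body (76 mm by 85 mm) begins 54 mm behind the grasp point. The pads swing forward as they close: fully open they stand 13 mm farther back than shut.
Start: joints at [0.913, 0.313, 1.498, -0, 1.331, -0.223], TCP at [221.158, 476.151, 231.294] pointing down, gripper open.
Joint ranges: [-2.94, 2.94], [-0.97, 2.17], [0.19, 2.56], [-1.23, 4.37], [0.02, 3.11], [-2.88, 2.88]. Speed limits (rad/s): [2.39, 2.39, 3.01, 3.14, 3.14, 3.14].

### API

Orientations are given as a unit quaternion [w, x, y, z].
In Python, from rig import sense, optics, ctrl gives the robot as it stands.
- The arm moves only by the tool play_rows, never from a script. Its argument "plan" is a list of rows, each a list of 7 numbers: the shift along the world's x, y, z in mm, then the turn, a rotation vector about the world's x, y, z in rad, then the opening, from -1 (shut) to 1 (fully open), so that 0 is half open. A call has 1 to 5 rows; each row shifts and turns the pose as measured when the row begins; what a row does not reach is not made up. A row lasts 1/12 s, in which the tool goes at most 41.7 mm and 7.16 degrees, less where a joint would pass 70% of its speed; a pose out of reach is approached as far as the arm can. A call is refused whole if a number of a shift passes 41.7 or a number of a turn 0.125, either way. A call with a gripper value outside its range is refused whole. The fingers move at their own pace and stop on an object; "grip_force" is the grip in N (left out, the last holds). Time passes only in rows, so rows that do not move let the fingers close. It gives the time, the measured TCP pose, the force and the opening at its end, in the units of the state.
- sense(): the state, without advancing time (a new reading comes with each control period).
- optics.capture(name): name is "side" or "top"; returns a dict with "img" (420x560x3 uint8, blue, green, red), "fx", "fy", "cx", "cy" (pixels), "dist" ([k1, k2, p1, p2, k3] as OpenCV has them; the pictures are not rectified), "world_to_cam" (4x4, takes a point from world to camera coordinates). Camera axes: x right, y up, looking along -z (the intrinsics and any distortion apply to the point x, -y, -z); pixel columns grow to the right and rows downward; lengths in mm; the calibration is good to about 2 mm. A picture is of the moment at which its call begins. There is no depth.
- ctrl.finish_job(): hands the job in, once; it reports no verdict.
The state is a dict: "time_s": time; "joints": joint angles; "dq": joint speeds; "tau": joint torques, N m; "eef_pos": TCP position; "ee_rot": TCP orientation; "force": force on the tool from outside, world axes, zero at the start; "wrist_torque": the same for the moment, N m; "grip_width": opening from 0.0 (shut) to 1.0 (fully open).
Only numpy, scipy, OpenCV 4.12 (cv2) and the standard library are available. Lean on these libraries where they do the work, as an engineer would, in place of code of your own. Each camera call takes 0.05 s, during which the arm holds its last target. There are 200 camera calls.

### The job

Lock the tube mixer so that it cannot turn: stand the red-headed locking pin in the hole on top of the grey bearing housing, swing the crank slowly away from the robot until the pin drops into the hidden cross-hole of the shaft, then push the pin fully home until its head sits on the housing. Be gentle: never lean hard on the pin while the shaft blocks it, do not force the crank against the pin once it has dropped, and leave the trays, the canister and the bottle where they are.

Things in the scene. Friction and masses are not known exactly. Their poses are not given: they have to be found in the camera images.
- housing: Fixed bearing housing of a hand-cranked tube mixer: white foot 130 x 100 x 16 mm, grey block 64 (x) x 70 (y) mm, aluminium top plate with its top 120 mm above the bench. Origin: centre of its underside; z up, +x away from the robot (yaw within 0.3 rad). Crank on its -y side; on its +y side a rotor that turns with the crank: white disc, 120 mm diameter, with capped tubes, y = 50 to 106 mm.
- guide_mouth (a point): Centre of the mouth of the vertical guide hole in the top plate, on the housing's z axis, 120 mm above the bench. Hole 9.4 mm wide, 3 mm chamfer, 18 mm deep; the shaft lies 2 mm below it. A pin stood in it rides upright on the shaft, tip 100 mm above the bench, head's underside 50 mm above the plate, and may be let go there.
- shaft_centre (a point): Point on the shaft's axis under the guide hole, 85 mm above the bench. The steel shaft, 30 mm diameter, runs along the housing's y. One straight cross-hole goes right through it (11 mm wide round the shaft, 9.5 mm along it), at an unknown angle to the crank: it comes upright at some crank angle between 0.30 rad short of upright (towards the robot) and 0.45 rad past upright.
- crank: Crank, fast on the shaft. Origin at shaft_centre; its y is the shaft's axis, its z points along the arm. It starts leaning 0.55 to 0.85 rad towards the robot; stops at 1.0 rad towards it and 0.95 rad away. It turns with about 1.5 N at the grip bar and stays where left. Swing it below about 0.5 rad/s. Once the pin is in, it has about 0.1 rad of play each way.
- crank_grip (a point): Centre of the crank's black round grip bar, 16 mm diameter, 75 mm long, parallel to the shaft: 80 mm from the shaft's axis along the crank's z, and 92 mm from the guide hole towards the housing's -y. Free all round, can be taken from above.
- pin: Loose locking pin, about 40 g: steel shank 8 mm diameter, 70 mm long, nose tapered over 5 mm to a 4 mm wide tip; red cylindrical head 22 mm diameter, 34 mm tall. Origin at the tip; z runs up to the head. Starts upright in its stand, the head's underside on the stand's top.
- pin_tip (a point): Tip of the pin (its lower end). When the cross-hole comes within about 0.1 rad of upright the riding pin drops about 39 mm by its own weight and rests on a spring catch below the shaft, head's underside about 10 mm above the plate. Pushing it past the catch on to its seat takes about 8 to 18 N straight down, more if the crank bears on it: ease the crank back.
- pin_head (a point): Centre of the pin's red head, 87 mm above the tip.
- stand: Fixed blue stand block 55 x 55 x 80 mm with a 13 mm hole down its middle in which the pin stands. Origin: centre of its underside, on the bench.
- green_tray: Bystander: white tray 130 x 180 x 22 mm of green cassettes. Origin: centre of its underside.
- purple_tray: Bystander: white tray 130 x 180 x 22 mm of purple cassettes. Origin: centre of its underside.
- canister: Bystander: white canister with a purple label, 90 mm diameter, 160 mm tall. Origin: centre of its underside.
- sanitiser: Bystander: clear bottle with a blue cap, 60 mm diameter, 150 mm tall. Origin: centre of its underside.
Not all that is in view belongs to the job. Of the things that look like the pin, the smallest one is meant.

How it is judged (in metres and radians):
On the way, in this order (a step that is already met when the one before it is completed fails the run):
1. the pin's nose is in the guide hole, at least 10 mm below the top of the plate (x of pin_tip in the frame of housing between -0.007 and 0.007 m and y of pin_tip in the frame of housing between -0.005 and 0.005 m and z of pin_tip in the frame of housing between 0.05 and 0.11 m).
2. the pin has dropped into the shaft's cross-hole, its tip at least 12 mm below the top of the shaft (x of pin_tip in the frame of housing between -0.007 and 0.007 m and y of pin_tip in the frame of housing between -0.005 and 0.005 m and z of pin_tip in the frame of housing below 0.088 m).
At the end, for the whole second after the job is handed in: The pin is right through the shaft and fully home (head's underside within 3 mm of the top plate), upright within 0.10 rad; pin and crank are at rest and released (x of pin_tip in the frame of housing between -0.007 and 0.007 m and y of pin_tip in the frame of housing between -0.005 and 0.005 m and z of pin_tip in the frame of housing between 0.046 and 0.053 m and angle between pin's own z axis and vertical below 0.1 rad and linear speed of pin below 0.02 m/s and angular speed of crank below 0.1 rad/s); the robot touches nothing.
It fails at once if the pin and the shaft are pressed together with more than 80 N (about 13 N at the crank's grip bar with the pin in the cross-hole) (contact force between pin and crank above 80 N).
It fails at once if the pin is pressed down on the shaft with more than 30 N while the shaft blocks it (contact force between pin and crank above 30 N and z of pin_tip in the frame of housing above 0.096 m).
It fails at once if one of the trays, the canister or the bottle is moved by more than 20 mm (distance of any of green_tray, purple_tray, canister, sanitiser from where it was at the start of the episode above 0.02 m).
It also fails if it takes over 67 s, if anything falls off the work surface, if the arm or the gripper's body presses on something with over 40 N, if the wrist force passes 120 N, or if a joint passes its speed limit or range.

## Working session

There is one attempt and no reset: what is moved stays moved. The work goes in short steps, Python scripts to look and compute and a tool call to move; the robot and the scene stay as the last step left them, time stands still between calls to the robot, and variables do not carry over. Pictures are saved under pics/ and viewed, about 8 in all and at most 12, crops included, and the job is handed in when it is done.

Besides the shell and the picture viewer there is one more tool, called after "Request:" by a JSON object that holds its "api" and its "payload". play_rows: Moves the arm, as the interface text tells. Its arguments: {"type":"object","properties":{"plan":{"type":"array"},"grip_force":{"type":"number"}},"required":["plan"]}

```bash
ls; mkdir -p pics; cat > h.py <<'E'
import numpy as np, cv2
from rig import sense, optics, ctrl
def cap(n,f=None):
    c=optics.capture(n)
    if f: cv2.imwrite('pics/'+f,c['img'])
    return c
def K(c): return np.array([[c['fx'],0,c['cx']],[0,c['fy'],c['cy']],[0,0,1.]])
def ray(c,u,v):
    p=cv2.undistortPoints(np.array([[[u,v]]],float),K(c),np.array(c['dist'],float))[0,0]
    M=np.array(c['world_to_cam']);R=M[:3,:3];t=M[:3,3]
    return -R.T@t, R.T@np.array([p[0],-p[1],-1.])
def onz(c,u,v,z):
    o,d=ray(c,u,v); return o+d*(z-o[2])/d[2]
def proj(c,P):
    M=np.array(c['world_to_cam']);q=(M[:3,:3]@np.atleast_2d(P).T).T+M[:3,3]
    q=q*[1,-1,-1]
    return cv2.projectPoints(q,np.zeros(3),np.zeros(3),K(c),np.array(c['dist'],float))[0][:,0]
def two(c1,p1,c2,p2):
    o1,d1=ray(c1,*p1);o2,d2=ray(c2,*p2)
    s=np.linalg.lstsq(np.c_[d1,-d2],o2-o1,rcond=None)[0]
    a=o1+s[0]*d1;b=o2+s[1]*d2
    return (a+b)/2,np.linalg.norm(a-b)
E
python3 - <<'E'
from h import *
print(sense())
for n in('top','side'):
    c=cap(n,n+'0.png'); M=c['world_to_cam'];o,d=ray(c,280,210);print(n,c['fx'],c['dist'],o,d)
E
```

```text
pics
{'time_s': 0.0, 'joints': array([ 9.12592106e-01,  3.13481103e-01,  1.49845255e+00,  6.89523490e-06,
        1.33098416e+00, -2.23406853e-01]), 'dq': array([-6.36380830e-04,  2.86433139e-04, -2.79175105e-05, -6.26816046e-05,
       -1.20236712e-03, -2.76392540e-04]), 'tau': array([-1.89510814e-03, -4.12266862e+01, -2.59742725e+01, -3.02920589e-04,
        4.17199277e-03, -1.86236605e-06]), 'eef_pos': array([220.99509146, 475.93670292, 230.71333534]), 'ee_rot': array([-2.85729260e-04,  2.15691024e-01,  9.76461440e-01, -5.97812370e-04]), 'force': array([ 0.78040542, -0.47257099,  0.76143248]), 'wrist_torque': array([ 0.02155385,  0.01601985, -0.01942711]), 'grip_width': 0.9991937789869917}
top 495.78116558262775 [-0.18462636  0.          0.          0.          0.        ] [ 517.89341207   -7.63052974 1630.27409849] [ 0.07454205 -0.01063791 -0.99728673]
side 417.36557944636326 [-0.09490306  0.          0.          0.          0.        ] [527.07245495 693.12567469 818.99739319] [ 0.09823876 -0.70958987 -0.69802469]
```

View pics/top0.png

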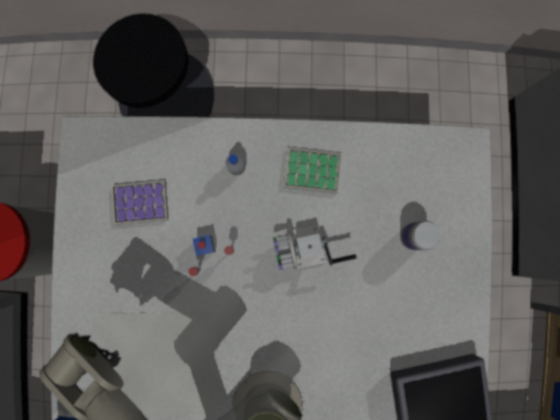

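View pics/side0.png

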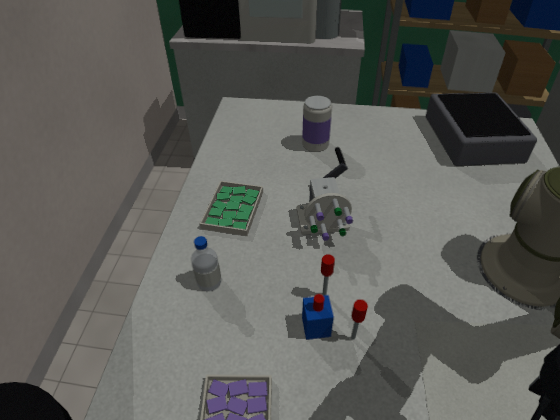

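The top view shows the stand and pin at about (202,245), the housing plate at (311,248) and the crank bar at (342,259). The side view shows the pin head at (319,302), two larger red-headed decoys, and the bar at (341,157). I'll enlarge the key areas next.

```bash
python3 - <<'E'
from h import *
t=cap('top');s=cap('side')
a=cv2.resize(t['img'][205:285,180:370],None,fx=4,fy=4,interpolation=cv2.INTER_CUBIC)
b=cv2.resize(s['img'][140:240,285:375],None,fx=2.8,fy=2.8,interpolation=cv2.INTER_CUBIC)
c=cv2.resize(s['img'][240:340,285:375],None,fx=2.8,fy=2.8,interpolation=cv2.INTER_CUBIC)
bc=np.hstack([b,c]);o=np.zeros((a.shape[0]+bc.shape[0],a.shape[1],3),np.uint8);o[:a.shape[0]]=a;o[a.shape[0]:,:bc.shape[1]]=bc
cv2.imwrite('pics/z1.png',o);print(o.shape)
def blobs(c,f):
    h=cv2.cvtColor(c['img'],cv2.COLOR_BGR2HSV).astype(int);m=f(h).astype(np.uint8)
    n,l,st,ce=cv2.connectedComponentsWithStats(m)
    return [(st[i].tolist(),ce[i].round(2).tolist()) for i in range(1,n) if st[i][4]>12]
red=lambda h:((h[...,0]<8)|(h[...,0]>172))&(h[...,1]>150)&(h[...,2]>60)
blue=lambda h:(abs(h[...,0]-112)<10)&(h[...,1]>150)&(h[...,2]>50)
for n,c in(('t',t),('s',s)):
    print(n,'red',blobs(c,red));print(n,'blue',blobs(c,blue))
    print(n,'blk',[x for x in blobs(c,lambda h:h[...,2]<45) if 300<x[1][0]<370 and 140<x[1][1]<280])
E
```

```text
(600, 760, 3)
t red [([0, 203, 26, 78, 1479], [10.05, 241.41])]
t blue [([230, 156, 7, 7, 42], [232.81, 158.93])]
t blk [([329, 255, 26, 8, 77], [341.6, 258.65])]
s red [([322, 255, 12, 21, 130], [328.44, 261.7]), ([314, 294, 10, 16, 89], [318.9, 299.53]), ([354, 300, 14, 22, 152], [360.79, 307.05])]
s blue [([410, 0, 44, 20, 702], [431.63, 8.54]), ([525, 0, 35, 30, 838], [544.35, 14.57]), ([403, 44, 30, 43, 998], [417.16, 65.44]), ([195, 236, 12, 13, 125], [200.43, 242.38]), ([303, 295, 30, 44, 890], [317.4, 318.59])]
s blk [([324, 148, 23, 30, 227], [337.76, 165.48]), ([310, 186, 3, 15, 28], [310.61, 194.14]), ([335, 211, 6, 5, 22], [337.77, 213.05]), ([311, 229, 6, 4, 19], [313.84, 230.47]), ([339, 229, 6, 6, 24], [341.79, 231.46])]
```

View pics/z1.png

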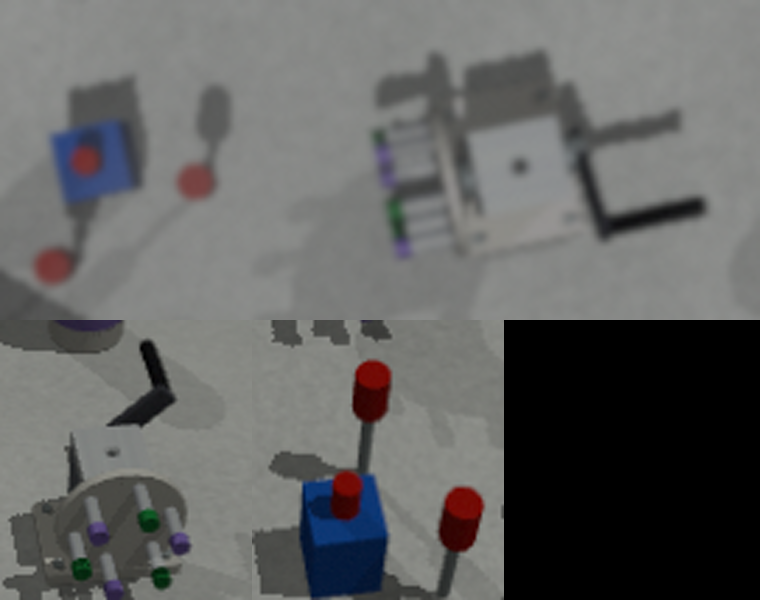

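The enlargement shows the guide hole at top (309.6,246.1) and side (324.6,186.7), and the pin's head top at top (201.1,244.6) and side (318.6,296.8). The other two red heads are bigger and free-standing, so they are decoys.

```bash
python3 - <<'E'
from h import *
t=cap('top');s=cap('side')
print('hole',two(t,(309.6,246.1),s,(324.6,186.7)),onz(t,309.6,246.1,120),onz(s,324.6,186.7,120))
print('head',two(t,(201.1,244.6),s,(318.6,296.8)),onz(t,201.1,244.6,114),onz(s,318.6,296.8,114))
def cen(c,x0,y0,x1,y1,f):
    h=cv2.cvtColor(c['img'],cv2.COLOR_BGR2HSV).astype(int)[y0:y1,x0:x1]
    ys,xs=np.nonzero(f(h));return xs+x0,ys+y0
x,y=cen(t,195,236,210,252,lambda h:((h[...,0]<12)|(h[...,0]>168))&(h[...,1]>85));print('top red',len(x),x.mean(),y.mean(),onz(t,x.mean(),y.mean(),112))
x,y=cen(t,188,230,220,260,lambda h:(abs(h[...,0]-112)<14)&(h[...,1]>90)&(h[...,2]>75));r=cv2.minAreaRect(np.c_[x,y].astype(np.float32));print('blue rect',r,onz(t,*r[0],80))
x,y=cen(t,331,250,360,268,lambda h:h[...,2]<50)
P=np.c_[x,y].astype(float)
v=cv2.fitLine(P.astype(np.float32),cv2.DIST_L2,0,.01,.01).ravel();k=(P-v[2:])@v[:2]
e=[v[2:]+v[:2]*q for q in(k.min(),k.max())];print('bar ends px',e)
for z in(135,145,155):
    a,b=[onz(t,*q,z) for q in e];print(z,a,b,np.linalg.norm(b-a),'yaw',np.arctan2((a-b)[0],-(a-b)[1])if 0 else np.arctan2(-(a-b)[0],(a-b)[1]))
# plate (bright) edges
x,y=cen(t,290,225,330,262,lambda h:(h[...,2]>150)&(h[...,1]<30));print(len(x))
if len(x): r=cv2.minAreaRect(np.c_[x,y].astype(np.float32));print(r)
# side bar end rows
x,y=cen(s,320,140,352,190,lambda h:h[...,2]<45);i=y.argmin();print('side bar topmost',x[i],y[i])
print(t['img'][246,296:326].mean(1).astype(int), t['img'][228:268,304].mean(1).astype(int))
E
```

```text
hole (array([ 523.2706427 , -116.98470404,  118.0067661 ]), np.float64(0.14587647709615414)) [ 523.19071516 -116.83995545  120.        ] [ 523.35417921 -114.68213015  120.        ]
head (array([518.04690793, 215.01863443, 113.94156356]), np.float64(0.04975160666813341)) [518.02203025 215.01044947 114.        ] [518.07252735 215.05791062 114.        ]
top red 33 201.24242424242425 244.63636363636363 [517.92495081 214.85950608 112.        ]
blue rect ((202.7529296875, 244.88824462890625), (17.462905883789062, 17.571369171142578), 77.47119140625) [517.29127631 214.75043801  80.        ]
bar ends px [array([330.6206064 , 261.34848971]), array([354.21333227, 255.9286415 ])]
135 [ 478.8519519  -180.39728176  135.        ] [ 496.85217518 -251.70740582  135.        ] 73.54686827117588 yaw 0.24725661524738124
145 [ 479.11305092 -179.24186315  145.        ] [ 496.99289344 -250.07508385  145.        ] 73.05500615475442 yaw 0.24725661524738132
155 [ 479.37414994 -178.08644454  155.        ] [ 497.1336117  -248.44276189  155.        ] 72.56314403833294 yaw 0.2472566152473815
0
side bar topmost 336 148
[ 78  91 115 136 143 144 144 144 143 143 139 125 103  83  80 101 124 138
 142 142 142 142 142 142 137 124 104  84  62  43] [ 85  86  86  87  87  86  87  92 108 129 140 141 142 143 144 144 145 145
 143 143 143 143 143 144 143 143 143 144 144 144 141 139 139 138 138 139
 139 138 134 126]
```

Request:
{"api": "play_rows", "payload": {"plan": [[30, -26, 0, 0, 0, -0.094, 0.2], [30, -26, 0, 0, 0, -0.094, 0.2], [30, -26, 0, 0, 0, -0.094, 0.2], [30, -26, 0, 0, 0, -0.094, 0.2], [30, -26, 0, 0, 0, -0.094, 0.2]]}}

```text
time_s: 0.72
eef_pos: [370.2, 344.7, 230.9]
ee_rot: [-0.001, 0.439, 0.898, 0.001]
force: [1.2, 0.7, -0.0]
grip_width: 0.601
```

Request:
{"api": "play_rows", "payload": {"plan": [[30, -26, 0, 0, 0, -0.094, 0.2], [30, -26, 0, 0, 0, -0.094, 0.2], [30, -26, 0, 0, 0, -0.094, 0.2], [30, -26, 0, 0, 0, -0.094, 0.2], [30, -26, 0, 0, 0, -0.094, 0.2]]}}

```text
time_s: 1.13
eef_pos: [526.1, 206.6, 231.4]
ee_rot: [-0.001, 0.646, 0.763, 0.001]
force: [0.8, 0.3, 0.9]
grip_width: 0.598
```

Request:
{"api": "play_rows", "payload": {"plan": [[-8, 8, -36, 0, 0, 0.035, 0.2], [0, 0, -38, 0, 0, 0, 0.2], [0, 0, -28, 0, 0, 0, 0.2], [0, 0, 0, 0, 0, 0, 0.2]]}}

```text
time_s: 1.47
eef_pos: [525.0, 207.1, 126.8]
ee_rot: [0.002, 0.639, 0.77, 0.003]
force: [-0.4, 0.2, -0.1]
grip_width: 0.6
```

```bash
python3 - <<'E'
from h import *
s=sense();print(s['eef_pos'],s['ee_rot'],s['force'])
t=cap('top');c=cap('side')
a=cv2.resize(t['img'][205:285,160:240],None,fx=5,fy=5,interpolation=cv2.INTER_CUBIC)
b=cv2.resize(c['img'][240:340,270:370],None,fx=4,fy=4,interpolation=cv2.INTER_CUBIC)
cv2.imwrite('pics/g1.png',np.hstack([a,b]))
E
```

```text
[524.95625814 207.07106542 126.80788113] [0.0023383  0.63860843 0.76952135 0.00326933] [-0.37954291  0.15511898 -0.10735413]
```

View pics/g1.png

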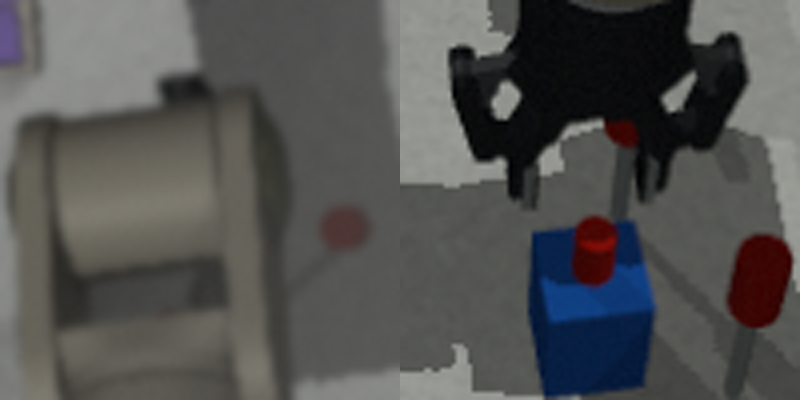

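The side view shows the jaws straddling above the red head, offset as the pose says (525,207). I need to shift by (-7,+8) and then descend.

Request:
{"api": "play_rows", "payload": {"plan": [[-7, 8, 0, 0, 0, 0, 0.2], [0, 0, 0, 0, 0, 0, 0.2], [0, 0, -10, 0, 0, 0, 0.2]]}}

```text
time_s: 1.82
eef_pos: [522.6, 217.9, 129.1]
ee_rot: [0.009, 0.638, 0.77, 0.011]
force: [1.2, -0.2, 0.1]
grip_width: 0.602
```

Request:
{"api": "play_rows", "payload": {"plan": [[0, 0, 0, 0, 0, 0, 0.2], [0, 0, 0, 0, 0, 0, 0.2]]}}

```text
time_s: 1.98
eef_pos: [522.3, 218.6, 129.3]
ee_rot: [0.009, 0.637, 0.77, 0.011]
force: [-0.0, -0.6, 1.1]
grip_width: 0.598
```

Request:
{"api": "play_rows", "payload": {"plan": [[0, 0, -10, 0, 0, 0, 0.2], [0, 0, 0, 0, 0, 0, 0.2]]}}

```text
time_s: 2.15
eef_pos: [522.5, 218.7, 119.1]
ee_rot: [0.009, 0.637, 0.77, 0.012]
force: [-0.7, 0.5, -0.1]
grip_width: 0.602
```

```bash
python3 - <<'E'
from h import *
from scipy.spatial.transform import Rotation as R
s=sense();print(s);q=s['ee_rot'];print(R.from_quat(np.r_[q[1:],q[0]]).as_matrix())
E
```

```text
{'time_s': 2.15, 'joints': array([1.89458809e-01, 4.95769207e-01, 1.53993539e+00, 5.20045192e-04,
       1.07566734e+00, 7.49544615e-04]), 'dq': array([ 0.00219645, -0.03001185, -0.03628221, -0.00249653,  0.02693477,
        0.00030696]), 'tau': array([ 8.17729603e-02, -4.88348258e+01, -2.47771955e+01,  8.24482762e-03,
       -3.77522008e-01,  6.28174475e-04]), 'eef_pos': array([522.4842766 , 218.72880398, 119.09826324]), 'ee_rot': array([0.00944353, 0.6373614 , 0.77041682, 0.01179739]), 'force': array([-0.72258372,  0.51769286, -0.0820638 ]), 'wrist_torque': array([-0.01592792,  0.08011695, -0.04674571]), 'grip_width': 0.6016476627917801}
[[-1.87362520e-01  9.81845079e-01  2.95893132e-02]
 [ 9.82290715e-01  1.87262524e-01  6.13993666e-03]
 [ 4.87497128e-04  3.02157016e-02 -9.99543283e-01]]
```

Request:
{"api": "play_rows", "payload": {"plan": [[-4.5, -4, 0, -0.006, 0.03, 0, 0.2], [0, 0, 0, 0, 0, 0, 0.2]]}}

```text
time_s: 2.32
eef_pos: [517.7, 214.6, 118.5]
ee_rot: [-0.001, 0.637, 0.771, -0.001]
force: [0.2, 0.6, -0.5]
grip_width: 0.599
```

Request:
{"api": "play_rows", "payload": {"plan": [[0, 0, -16, 0, 0, 0, 0.2], [0, 0, -16, 0, 0, 0, 0.2], [0, 0, 0, 0, 0, 0, 0.2]]}}

```text
time_s: 2.57
eef_pos: [518.7, 214.6, 86.0]
ee_rot: [0.001, 0.638, 0.77, 0.001]
force: [-0.2, -0.3, -0.4]
grip_width: 0.598
```

Request:
{"api": "play_rows", "payload": {"plan": [[0, 0, 0, 0, 0, 0, -1], [0, 0, 0, 0, 0, 0, -1], [0, 0, 0, 0, 0, 0, -1], [0, 0, 0, 0, 0, 0, -1], [0, 0, 0, 0, 0, 0, -1]], "grip_force": 30}}

```text
time_s: 2.98
eef_pos: [519.8, 215.0, 88.3]
ee_rot: [0.002, 0.638, 0.77, 0.002]
force: [0.1, 0.2, -0.6]
grip_width: 0.246
```

Request:
{"api": "play_rows", "payload": {"plan": [[0, 0, 20, 0, 0, 0, -1], [0, 0, 40, 0, 0, 0, -1], [0, 0, 40, 0, 0, 0, -1], [0, 0, 40, 0, 0, 0, -1], [0, 0, 20, 0, 0, 0, -1]]}}

```text
time_s: 3.4
eef_pos: [516.3, 214.3, 251.3]
ee_rot: [-0.001, 0.638, 0.77, -0.001]
force: [0.2, 0.1, -0.1]
grip_width: 0.243
```

Request:
{"api": "play_rows", "payload": {"plan": [[0, -20, 0, 0, 0, 0, -1], [0, -40, 0, 0, 0, 0, -1], [0, -40, 0, 0, 0, 0, -1], [0, -40, 0, 0, 0, 0, -1], [0, -40, 0, 0, 0, 0, -1]]}}

```text
time_s: 3.82
eef_pos: [516.6, 35.0, 260.8]
ee_rot: [0.005, 0.633, 0.774, 0.006]
force: [1.3, -0.7, 0.0]
grip_width: 0.244
```

Request:
{"api": "play_rows", "payload": {"plan": [[0, -40, 0, 0, 0, 0, -1], [0, -40, 0, 0, 0, 0, -1], [0, -40, 0, 0, 0, 0, -1], [0, -20, 0, 0, 0, 0, -1], [0, 0, 0, 0, 0, 0, -1]]}}

```text
time_s: 4.23
eef_pos: [514.6, -117.9, 263.1]
ee_rot: [0.007, 0.635, 0.772, 0.006]
force: [-0.3, -0.3, -0.3]
grip_width: 0.247
```

Request:
{"api": "play_rows", "payload": {"plan": [[8.5, 1.2, 0, 0, 0.018, 0, -1], [0, 0, -20, 0, 0, 0, -1], [0, 0, -20, 0, 0, 0, -1], [0, 0, 0, 0, 0, 0, -1]]}}

```text
time_s: 4.57
eef_pos: [523.6, -117.0, 224.1]
ee_rot: [0.002, 0.637, 0.771, 0.001]
force: [-0.2, 0.4, -0.9]
grip_width: 0.246
```

```bash
python3 - <<'E'
from h import *
s=sense();print(s['eef_pos'],s['ee_rot'])
c=cap('side');t=cap('top')
b=cv2.resize(c['img'][95:245,265:385],None,fx=4,fy=4,interpolation=cv2.INTER_CUBIC)
cv2.imwrite('pics/i1.png',b)
e=s['eef_pos'];print('expected tip px',proj(c,[e-[0,0,78.3]]),'hole',proj(c,[[523.2,-116.8,120]]))
E
```

```text
[ 523.56926055 -116.99297147  224.12041827] [1.93697195e-03 6.36760249e-01 7.71059250e-01 5.16252965e-04]
expected tip px [[325.20611071 178.31277721]] hole [[324.70181766 186.16144095]]
```

View pics/i1.png

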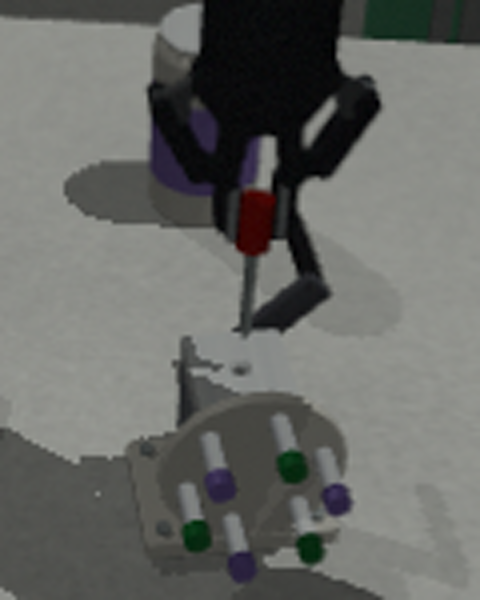

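The side view shows the pin hanging over the plate with its tip at about (326.1,178.3) against an expected 325.2. The hole is at about (324.9,186.8), so I'll nudge +1.5 mm in x and lower.

Request:
{"api": "play_rows", "payload": {"plan": [[1.2, 0.2, -10, 0, 0, 0, -1], [0, 0, -10, 0, 0, 0, -1], [0, 0, -6, 0, 0, 0, -1], [0, 0, 0, 0, 0, 0, -1]]}}

```text
time_s: 5.0
eef_pos: [527.0, -116.5, 202.6]
ee_rot: [0.007, 0.636, 0.772, 0.002]
force: [-0.8, -0.5, -1.6]
grip_width: 0.246
```

Request:
{"api": "play_rows", "payload": {"plan": [[0, 0, -3, 0, 0, 0, -1], [0, 0, -3, 0, 0, 0, -1]]}}

```text
time_s: 5.17
eef_pos: [527.2, -116.5, 196.7]
ee_rot: [0.007, 0.636, 0.772, 0.002]
force: [-0.1, 1.4, -0.1]
grip_width: 0.245
```

Request:
{"api": "play_rows", "payload": {"plan": [[-2.4, -0.2, 0, 0.006, 0.013, 0, -1], [0, 0, 0, 0, 0, 0, -1]]}}

```text
time_s: 5.33
eef_pos: [524.5, -116.7, 196.4]
ee_rot: [-0.0, 0.636, 0.772, -0.0]
force: [-0.8, 0.1, -0.2]
grip_width: 0.242
```

Request:
{"api": "play_rows", "payload": {"plan": [[0, 0, -2, 0, 0, 0, -1], [0, 0, -2, 0, 0, 0, -1]]}}

```text
time_s: 5.5
eef_pos: [524.7, -116.9, 192.7]
ee_rot: [0.0, 0.636, 0.772, 0.0]
force: [0.9, -0.4, -1.3]
grip_width: 0.244
```

Request:
{"api": "play_rows", "payload": {"plan": [[0, 0, -2, 0, 0, 0, -1], [0, 0, -2, 0, 0, 0, -1]]}}

```text
time_s: 5.67
eef_pos: [524.8, -117.1, 188.5]
ee_rot: [0.0, 0.636, 0.772, 0.0]
force: [-0.0, -0.9, -0.4]
grip_width: 0.245
```

Request:
{"api": "play_rows", "payload": {"plan": [[0, 0, -2, 0, 0, 0, -1], [0, 0, -2, 0, 0, 0, -1], [0, 0, -1.5, 0, 0, 0, -1]]}}

```text
time_s: 5.92
eef_pos: [524.8, -117.2, 182.3]
ee_rot: [0.001, 0.636, 0.772, 0.0]
force: [-0.2, -0.7, 0.4]
grip_width: 0.245
```

Request:
{"api": "play_rows", "payload": {"plan": [[0, 0, -1, 0, 0, 0, -1], [0, 0, -1, 0, 0, 0, -1]]}}

```text
time_s: 6.08
eef_pos: [524.8, -117.2, 180.0]
ee_rot: [0.0, 0.636, 0.772, -0.0]
force: [0.7, 0.5, 0.1]
grip_width: 0.242
```

Request:
{"api": "play_rows", "payload": {"plan": [[0, 0, 0, 0, 0, 0, -0.3], [0, 0, 0, 0, 0, 0, 0.1], [0, 0, 0, 0, 0, 0, 0.1], [0, 0, 0, 0, 0, 0, 0.1]]}}

```text
time_s: 6.42
eef_pos: [524.7, -117.0, 179.9]
ee_rot: [0.0, 0.636, 0.772, 0.0]
force: [-0.0, -0.0, -0.1]
grip_width: 0.55
```

Request:
{"api": "play_rows", "payload": {"plan": [[0, 0, 15, 0, 0, 0, 0.1], [0, 0, 25, 0, 0, 0, 0.1], [0, 0, 25, 0, 0, 0, 0.1], [0, 0, 0, 0, 0, 0, 0.1]]}}

```text
time_s: 6.75
eef_pos: [523.8, -116.5, 246.5]
ee_rot: [-0.001, 0.636, 0.772, -0.0]
force: [1.2, 0.1, 0.6]
grip_width: 0.548
```

```bash
python3 - <<'E'
from h import *
s=sense();print(s['eef_pos'],s['ee_rot'],s['grip_width'])
c=cap('side')
b=cv2.resize(c['img'][95:245,265:385],None,fx=4,fy=4,interpolation=cv2.INTER_CUBIC)
cv2.imwrite('pics/i2.png',b)
print('head bottom/top expected if riding',proj(c,[[523.5,-116.8,170],[523.5,-116.8,204]]))
E
```

```text
[ 523.83320945 -116.515372    246.49090315] [-1.38912015e-03  6.36145842e-01  7.71567540e-01 -2.61663578e-04] 0.5476363739368871
head bottom/top expected if riding [[325.85267905 170.82647602]
 [326.7587033  159.80824634]]
```

View pics/i2.png

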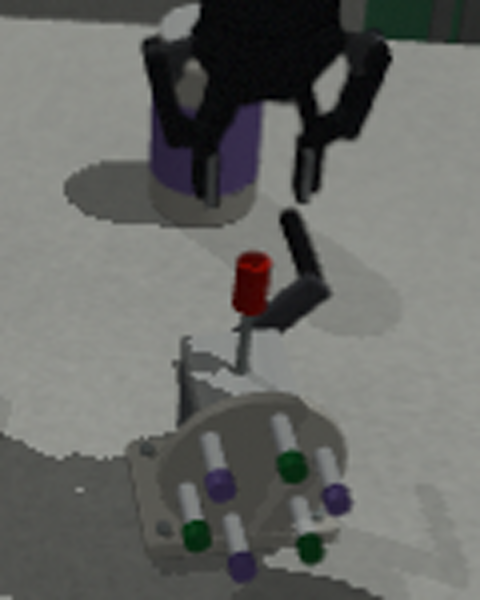

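The side view shows the pin upright in the guide hole, with its head top at about (328,159.4) as expected for riding on the shaft, and the crank bar is clear. Next I'll straddle the bar.

Request:
{"api": "play_rows", "payload": {"plan": [[-8, -25, 0, 0, 0, 0, 0.1], [-9, -27, 0, 0, 0, 0, 0.1], [-9, -27, 0, 0, 0, 0, 0.1], [-8, -24, 0, 0, 0, 0, 0.1], [0, 0, 0, 0, 0, 0, 0.1]]}}

```text
time_s: 7.22
eef_pos: [487.0, -221.1, 240.6]
ee_rot: [-0.005, 0.634, 0.773, -0.001]
force: [0.1, -0.7, 0.0]
grip_width: 0.556
```

Request:
{"api": "play_rows", "payload": {"plan": [[0, 0, -20, 0, 0, 0, 0.1], [0, 0, -30, 0, 0, 0, 0.1], [0, 0, -10, 0, 0, 0, 0.1], [0, 0, 0, 0, 0, 0, 0.1]]}}

```text
time_s: 7.55
eef_pos: [485.9, -221.0, 176.1]
ee_rot: [-0.006, 0.636, 0.772, -0.0]
force: [-0.7, 0.6, -0.1]
grip_width: 0.55
```

```bash
python3 - <<'E'
from h import *
s=sense();print(s['eef_pos'],s['ee_rot'],s['grip_width'])
c=cap('side')
b=cv2.resize(c['img'][95:245,265:385],None,fx=4,fy=4,interpolation=cv2.INTER_CUBIC)
cv2.imwrite('pics/i3.png',b)
E
```

```text
[ 485.87831299 -221.04233067  176.07243711] [-5.75425466e-03  6.35826047e-01  7.71810857e-01 -3.56593330e-04] 0.5499030635566289
```

View pics/i3.png

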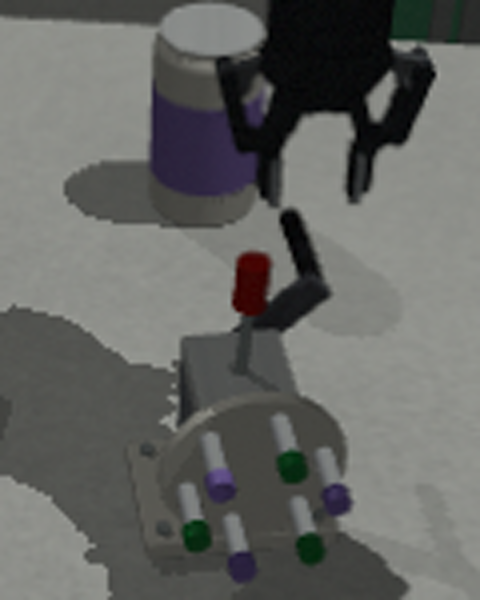

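The side view shows the open jaws above the bar. The bar's middle is at about (303,245) in the crop and projects between the fingers, which sit slightly robot-side, so I'll shift +5 mm in x and descend.

Request:
{"api": "play_rows", "payload": {"plan": [[5, 2, 0, -0.007, -0.009, 0, 0.1], [0, 0, -13, 0, 0, 0, 0.1], [0, 0, -13, 0, 0, 0, 0.1], [0, 0, -12, 0, 0, 0, 0.1], [0, 0, 0, 0, 0, 0, 0.1]]}}

```text
time_s: 8.02
eef_pos: [494.6, -217.8, 141.6]
ee_rot: [0.005, 0.635, 0.772, 0.0]
force: [-0.0, 1.2, 0.2]
grip_width: 0.552
```

Request:
{"api": "play_rows", "payload": {"plan": [[2.4, 0.5, -0.5, 0, 0, 0, 0.1], [2.4, 0.5, 0, 0, 0, 0, 0.1], [2.4, 0.5, 0, 0, 0, 0, 0.1], [2.4, 0.5, 0, 0, 0, 0, 0.1], [2.4, 0.5, 0, 0, 0, 0, 0.1]]}}

```text
time_s: 8.43
eef_pos: [509.9, -215.2, 145.4]
ee_rot: [0.009, 0.635, 0.773, 0.001]
force: [-0.1, 0.3, 0.9]
grip_width: 0.548
```

Request:
{"api": "play_rows", "payload": {"plan": [[2.4, 0.5, 0, 0, 0, 0, 0.1], [2.4, 0.5, 0, 0, 0, 0, 0.1], [2.4, 0.5, 0, 0, 0, 0, 0.1]]}}

```text
time_s: 8.68
eef_pos: [518.1, -213.8, 146.5]
ee_rot: [0.009, 0.635, 0.773, 0.001]
force: [0.3, -0.7, 0.6]
grip_width: 0.55
```

```bash
cat > pin.py <<'E'
from h import *
s=sense();c=cap('side')
h=cv2.cvtColor(c['img'],cv2.COLOR_BGR2HSV).astype(int)[140:215,300:350]
m=((h[...,0]<8)|(h[...,0]>172))&(h[...,1]>150)&(h[...,2]>50)
y,x=np.nonzero(m);print('pin head px',len(x),x.mean()+300,y.mean()+140,'rows',y.min()+140,y.max()+140)
h=cv2.cvtColor(c['img'],cv2.COLOR_BGR2HSV).astype(int)
q=proj(c,[[523.2,-116.8,120+z+17] for z in(50,10,0)]);print('expected v ride/drop/home',q[:,1].round(1))
print(s['time_s'],s['eef_pos'].round(1),s['ee_rot'].round(3),s['force'].round(1))
E
python3 pin.py
```

```text
pin head px 102 327.20588235294116 165.49019607843138 rows 159 173
expected v ride/drop/home [165.4 178.  181.1]
8.6833 [ 518.1 -213.8  146.5] [0.009 0.635 0.773 0.001] [ 0.3 -0.7  0.6]
```

Request:
{"api": "play_rows", "payload": {"plan": [[0, 0, -5, 0.003, 0.014, 0, 0.1], [0, 0, -5, 0, 0, 0, 0.1], [0, 0, 0, 0, 0, 0, 0.1]]}}

```text
time_s: 8.98
eef_pos: [518.5, -214.2, 137.0]
ee_rot: [0.003, 0.635, 0.773, -0.003]
force: [-0.7, -0.5, 0.7]
grip_width: 0.552
```

```bash
python3 pin.py; python3 - <<'E'
from h import *
c=cap('side')
cv2.imwrite('pics/i4.png',cv2.resize(c['img'][95:245,265:385],None,fx=4,fy=4,interpolation=cv2.INTER_CUBIC))
E
```

```text
pin head px 100 322.43 165.13 rows 158 173
expected v ride/drop/home [165.4 178.  181.1]
8.9833 [ 518.5 -214.2  137. ] [ 0.003  0.635  0.773 -0.003] [-0.7 -0.5  0.7]
```

View pics/i4.png

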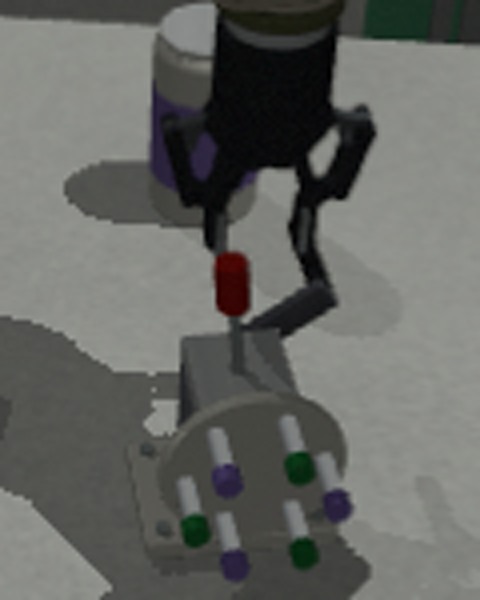

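The side view shows the robot-side finger touching the bar. The rotor has turned about 0.1 rad, and the pin is still riding with a slight lean (head at row 165). I'll keep swinging in steps with checks between them.

Request:
{"api": "play_rows", "payload": {"plan": [[2.4, 0.5, 0, 0, 0, 0, 0.1], [2.4, 0.5, -0.3, 0, 0, 0, 0.1], [2.4, 0.5, -0.3, 0, 0, 0, 0.1], [2.4, 0.5, -0.3, 0, 0, 0, 0.1]]}}

```text
time_s: 9.42
eef_pos: [528.8, -212.0, 136.6]
ee_rot: [0.003, 0.635, 0.773, -0.003]
force: [-0.4, -0.3, 0.4]
grip_width: 0.551
```

```bash
python3 pin.py
```

```text
pin head px 99 322.5858585858586 165.24242424242425 rows 158 173
expected v ride/drop/home [165.4 178.  181.1]
9.4167 [ 528.8 -212.   136.6] [ 0.003  0.635  0.773 -0.003] [-0.4 -0.3  0.4]
```

Request:
{"api": "play_rows", "payload": {"plan": [[2.2, 0.4, 0, 0, 0, 0, 0.1], [2.2, 0.4, -0.2, 0, 0, 0, 0.1], [2.2, 0.4, -0.2, 0, 0, 0, 0.1], [2.2, 0.4, -0.2, 0, 0, 0, 0.1]]}}

```text
time_s: 9.8
eef_pos: [538.8, -210.1, 135.9]
ee_rot: [0.003, 0.635, 0.773, -0.003]
force: [-0.3, 0.2, 0.3]
grip_width: 0.55
```

```bash
python3 pin.py
```

```text
pin head px 99 322.55555555555554 165.34343434343435 rows 158 173
expected v ride/drop/home [165.4 178.  181.1]
9.8 [ 538.8 -210.1  135.9] [ 0.003  0.635  0.773 -0.003] [-0.3  0.2  0.3]
```

Request:
{"api": "play_rows", "payload": {"plan": [[1.9, 0.4, 0, 0, 0, 0, 0.1], [1.9, 0.4, 0, 0, 0, 0, 0.1], [1.9, 0.4, 0, 0, 0, 0, 0.1], [1.9, 0.4, 0, 0, 0, 0, 0.1]]}}

```text
time_s: 10.18
eef_pos: [547.2, -208.3, 135.7]
ee_rot: [0.003, 0.635, 0.773, -0.003]
force: [0.5, 0.2, 0.4]
grip_width: 0.546
```

```bash
cat >> pin.py <<'E'
g=(abs(h[...,0]-62)<15)&(h[...,1]>120)&(h[...,2]>25)
g[:195]=0;g[245:]=0;g[:,:295]=0;g[:,370:]=0
n,l,st,ce=cv2.connectedComponentsWithStats(g.astype(np.uint8));print('green caps',[ce[i].round(1).tolist() for i in range(1,n) if st[i][4]>5])
E
python3 pin.py; python3 - <<'E'
import cv2
im=cv2.imread('pics/i4.png');h=cv2.cvtColor(cv2.resize(im,(120,150),interpolation=cv2.INTER_AREA),cv2.COLOR_BGR2HSV).astype(int)
import numpy as np
g=(abs(h[...,0]-62)<15)&(h[...,1]>120)&(h[...,2]>25);n,l,st,ce=cv2.connectedComponentsWithStats(g.astype(np.uint8));print('i4',[(ce[i]+[265,95]).round(1).tolist() for i in range(1,n) if st[i][4]>5])
E
```

```text
pin head px 100 322.48 165.39 rows 159 173
expected v ride/drop/home [165.4 178.  181.1]
10.1833 [ 547.2 -208.3  135.7] [ 0.003  0.635  0.773 -0.003] [0.5 0.2 0.4]
green caps [[339.4, 211.6], [313.3, 227.2], [340.4, 233.1]]
i4 [[364.2, 99.1], [339.3, 211.6], [313.4, 227.3], [340.4, 233.1]]
```

```bash
python3 - <<'E'
from h import *
c=cap('side');t=cap('top')
a=cv2.resize(c['img'][95:245,265:385],None,fx=4,fy=4,interpolation=cv2.INTER_CUBIC)
b=cv2.resize(t['img'][205:285,290:370],(320,320),interpolation=cv2.INTER_CUBIC)
o=np.zeros((600,800,3),np.uint8);o[:,:480]=a;o[:320,480:]=b;cv2.imwrite('pics/i5.png',o)
E
```

```text
(no output)
```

View pics/i5.png

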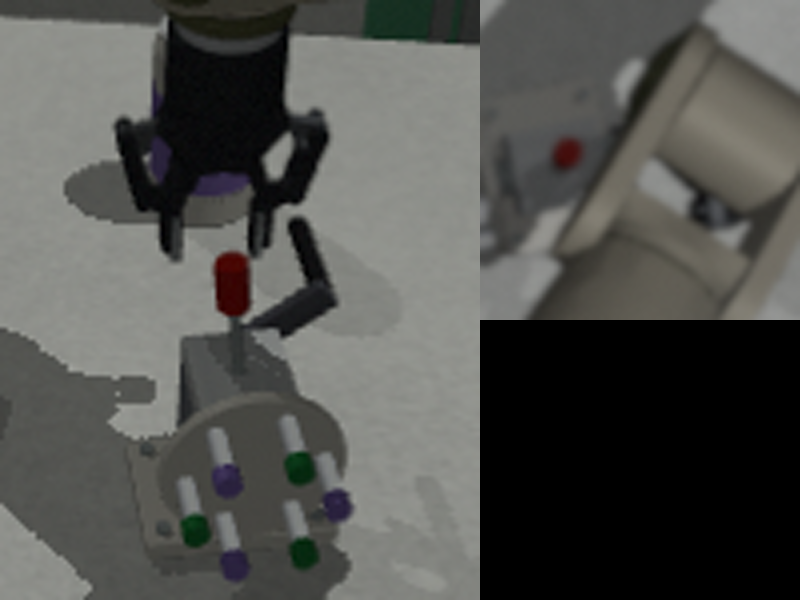

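The picture shows I was wrong about the contact: the finger tips went over the bar and pressed it back a little, so the crank now leans about 0.83 rad. Half-open pads stand farther back than I assumed. I'll go back and straddle deeper.

Request:
{"api": "play_rows", "payload": {"plan": [[0, 0, 20, 0, 0, 0, 0.1], [0, 0, 20, 0, 0, 0, 0.1], [-20, -3, 0, 0, 0, 0, 0.1], [-25, -4, 0, 0, 0, 0, 0.1], [-17, -3, 0, 0, 0, 0, 0.1]]}}

```text
time_s: 10.75
eef_pos: [484.6, -217.7, 176.4]
ee_rot: [0.003, 0.634, 0.774, -0.003]
force: [0.1, -0.7, -0.3]
grip_width: 0.551
```

Request:
{"api": "play_rows", "payload": {"plan": [[0, 0, 0, 0, 0, 0, 0.1], [0, 0, 0, 0, 0, 0, 0.1]]}}

```text
time_s: 10.92
eef_pos: [482.5, -218.2, 177.1]
ee_rot: [0.003, 0.634, 0.773, -0.003]
force: [0.3, 0.2, -0.1]
grip_width: 0.549
```

Request:
{"api": "play_rows", "payload": {"plan": [[0, 0, -15, 0, 0, 0, 0.1], [0, 0, -15, 0, 0, 0, 0.1], [0, 0, 0, 0, 0, 0, 0.1]]}}

```text
time_s: 11.17
eef_pos: [484.3, -218.5, 147.3]
ee_rot: [0.005, 0.634, 0.773, -0.003]
force: [-0.2, -0.3, 0.3]
grip_width: 0.55
```

Request:
{"api": "play_rows", "payload": {"plan": [[0, 0, -9, 0, 0, 0, 0.1], [0, 0, -9, 0, 0, 0, 0.1], [0, 0, -9, 0, 0, 0, 0.1], [0, 0, 0, 0, 0, 0, 0.1]]}}

```text
time_s: 11.5
eef_pos: [486.0, -218.4, 118.6]
ee_rot: [0.005, 0.634, 0.773, -0.003]
force: [-0.5, 0.4, -0.0]
grip_width: 0.551
```

```bash
python3 pin.py; python3 - <<'E'
from h import *
c=cap('side')
cv2.imwrite('pics/i6.png',cv2.resize(c['img'][95:245,265:385],None,fx=4,fy=4,interpolation=cv2.INTER_CUBIC))
E
```

```text
pin head px 101 322.51485148514854 165.26732673267327 rows 158 173
expected v ride/drop/home [165.4 178.  181.1]
11.5 [ 486.  -218.4  118.6] [ 0.005  0.634  0.773 -0.003] [-0.5  0.4 -0. ]
green caps [[339.4, 211.6], [313.3, 227.2], [340.4, 233.1]]
```

View pics/i6.png

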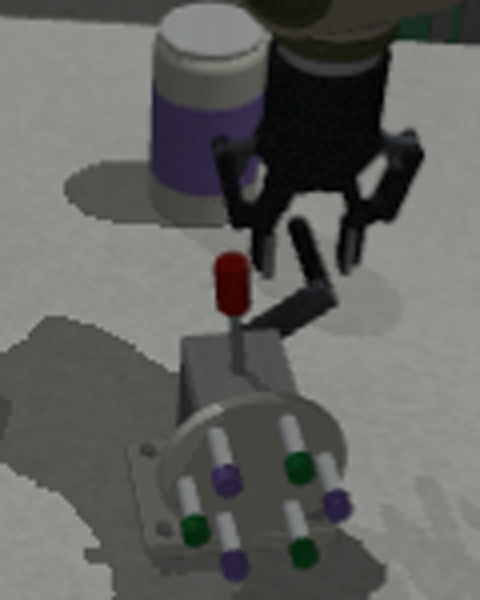

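The bar is now truly between the fingers and the crank is unmoved. I'll push and watch the rotor caps.

Request:
{"api": "play_rows", "payload": {"plan": [[2.4, 0.5, -1, 0, 0, 0, 0.1], [2.4, 0.5, -1, 0, 0, 0, 0.1], [2.4, 0.5, -1, 0, 0, 0, 0.1], [2.4, 0.5, 0, 0, 0, 0, 0.1], [2.4, 0.5, 0, 0, 0, 0, 0.1]]}}

```text
time_s: 12.02
eef_pos: [499.7, -216.8, 118.6]
ee_rot: [0.008, 0.634, 0.773, -0.003]
force: [-15.2, -3.3, 9.3]
grip_width: 0.551
```

Request:
{"api": "play_rows", "payload": {"plan": [[2.4, 0.5, 0, 0, 0, 0, 0.1], [2.4, 0.5, 0, 0, 0, 0, 0.1], [2.4, 0.5, 0, 0, 0, 0, 0.1], [2.4, 0.5, 0, 0, 0, 0, 0.1]]}}

```text
time_s: 12.35
eef_pos: [500.6, -216.4, 119.9]
ee_rot: [-0.002, 0.633, 0.774, -0.012]
force: [-15.4, -1.7, 8.8]
grip_width: 0.548
```

```bash
python3 pin.py
```

```text
pin head px 105 323.1333333333333 165.16190476190476 rows 158 173
expected v ride/drop/home [165.4 178.  181.1]
12.35 [ 500.6 -216.4  119.9] [-0.002  0.633  0.774 -0.012] [-15.4  -1.7   8.8]
green caps [[339.0, 211.4], [313.4, 227.6], [340.9, 232.6]]
```

The finger bears on the bar, but the bar has to rise as it swings and is jamming by friction (15 N, caps barely moved). I'll follow the arc, forward and up.

Request:
{"api": "play_rows", "payload": {"plan": [[1.0, 0.2, 2.4, 0, 0, 0, 0.1], [1.7, 0.35, 2.0, 0, 0, 0, 0.1], [1.7, 0.35, 1.8, 0, 0, 0, 0.1]]}}

```text
time_s: 12.65
eef_pos: [503.8, -215.6, 126.3]
ee_rot: [-0.005, 0.633, 0.774, -0.014]
force: [-3.6, -0.6, 0.3]
grip_width: 0.552
```

```bash
python3 pin.py
```

```text
pin head px 114 324.4122807017544 165.09649122807016 rows 157 173
expected v ride/drop/home [165.4 178.  181.1]
12.65 [ 503.8 -215.6  126.3] [-0.005  0.633  0.774 -0.014] [-3.6 -0.6  0.3]
green caps [[337.9, 211.3], [313.7, 228.4], [341.9, 231.9]]
```

Request:
{"api": "play_rows", "payload": {"plan": [[1.7, 0.35, 1.7, 0.005, -0.008, 0, 0.1], [1.8, 0.35, 1.6, 0.005, -0.008, 0, 0.1], [1.8, 0.4, 1.5, 0.005, -0.008, 0, 0.1], [1.9, 0.4, 1.5, 0, 0, 0, 0.1], [1.9, 0.4, 1.4, 0, 0, 0, 0.1]]}}

```text
time_s: 13.12
eef_pos: [512.0, -213.5, 135.3]
ee_rot: [-0.002, 0.632, 0.775, -0.001]
force: [-5.8, 0.0, 3.7]
grip_width: 0.554
```

```bash
python3 pin.py
```

```text
pin head px 103 328.3980582524272 164.58252427184465 rows 158 172
expected v ride/drop/home [165.4 178.  181.1]
13.1167 [ 512.  -213.5  135.3] [-0.002  0.632  0.775 -0.001] [-5.8  0.   3.7]
green caps [[335.3, 211.2], [314.0, 230.0], [343.5, 230.6]]
```

```bash
cat >> pin.py <<'E'
def angs(img):
    h=cv2.cvtColor(img,cv2.COLOR_BGR2HSV).astype(int)
    g=(abs(h[...,0]-62)<15)&(h[...,1]>120)&(h[...,2]>25)
    g[:195]=0;g[245:]=0;g[:,:295]=0;g[:,370:]=0
    n,l,st,ce=cv2.connectedComponentsWithStats(g.astype(np.uint8));o=[]
    ya=np.array([-np.sin(.2),np.cos(.2),0]);xa=np.array([np.cos(.2),np.sin(.2),0]);H=np.array([523.2,-116.8,85])
    for i in range(1,n):
        if st[i][4]>5:
            p,d=ray(c,*ce[i]);P=p+d*((103-(p-H)@ya)/(d@ya))-H
            o.append((round(float(np.hypot(P@xa,P[2])),1),round(float(np.arctan2(P@xa,P[2])),3)))
    return o
print('now',angs(c['img']));print('start',angs(cv2.imread('pics/side0.png')))
E
python3 pin.py | tail -2
```

```text
now [(46.3, -0.189), (41.7, 1.941), (43.1, -2.144)]
start [(46.9, -0.325), (40.9, 1.815), (42.0, -2.289)]
```

Request:
{"api": "play_rows", "payload": {"plan": [[2.0, 0.4, 1.0, 0, 0, 0, 0.1], [2.0, 0.4, 1.0, 0, 0, 0, 0.1], [2.0, 0.4, 1.0, 0, 0, 0, 0.1], [2.0, 0.4, 0.9, 0, 0, 0, 0.1]]}}

```text
time_s: 13.55
eef_pos: [520.0, -212.3, 139.8]
ee_rot: [-0.002, 0.632, 0.775, -0.002]
force: [-4.6, -0.0, 3.7]
grip_width: 0.542
```

```bash
python3 pin.py
```

```text
pin head px 104 328.7980769230769 164.52884615384616 rows 158 172
expected v ride/drop/home [165.4 178.  181.1]
13.55 [ 520.  -212.3  139.8] [-0.002  0.632  0.775 -0.002] [-4.6 -0.   3.7]
green caps [[333.1, 211.2], [345.0, 229.2], [315.0, 231.2]]
now [(46.2, -0.08), (43.4, -2.032), (41.2, 2.067)]
start [(46.9, -0.325), (40.9, 1.815), (42.0, -2.289)]
```

Request:
{"api": "play_rows", "payload": {"plan": [[2.1, 0.4, 0.9, 0, 0, 0, 0.1], [2.1, 0.4, 0.8, 0, 0, 0, 0.1], [2.1, 0.4, 0.8, 0, 0, 0, 0.1], [2.1, 0.4, 0.7, 0, 0, 0, 0.1]]}}

```text
time_s: 13.93
eef_pos: [529.6, -210.7, 143.3]
ee_rot: [-0.001, 0.632, 0.775, -0.002]
force: [-3.4, -0.1, 1.7]
grip_width: 0.55
```

```bash
python3 pin.py
```

```text
pin head px 105 329.0 164.6 rows 158 172
expected v ride/drop/home [165.4 178.  181.1]
13.9333 [ 529.6 -210.7  143.3] [-0.001  0.632  0.775 -0.002] [-3.4 -0.1  1.7]
green caps [[330.6, 211.5], [346.2, 227.7], [316.3, 232.7]]
now [(45.6, 0.047), (43.7, -1.902), (41.4, 2.23)]
start [(46.9, -0.325), (40.9, 1.815), (42.0, -2.289)]
```

Request:
{"api": "play_rows", "payload": {"plan": [[2.1, 0.4, 0.7, 0, 0, 0, 0.1], [2.1, 0.4, 0.6, 0, 0, 0, 0.1], [2.1, 0.4, 0.5, 0, 0, 0, 0.1]]}}

```text
time_s: 14.23
eef_pos: [536.9, -209.2, 145.2]
ee_rot: [-0.001, 0.632, 0.775, -0.001]
force: [-2.3, 0.1, 1.2]
grip_width: 0.549
```

```bash
python3 pin.py
```

```text
pin head px 104 328.9423076923077 164.8653846153846 rows 158 172
expected v ride/drop/home [165.4 178.  181.1]
14.2333 [ 536.9 -209.2  145.2] [-0.001  0.632  0.775 -0.001] [-2.3  0.1  1.2]
green caps [[328.9, 211.7], [347.0, 226.6], [317.2, 233.3]]
now [(45.6, 0.139), (44.1, -1.808), (41.2, 2.319)]
start [(46.9, -0.325), (40.9, 1.815), (42.0, -2.289)]
```

Request:
{"api": "play_rows", "payload": {"plan": [[2.0, 0.4, 0.5, 0, 0, 0, 0.1], [2.0, 0.4, 0.4, 0, 0, 0, 0.1], [2.0, 0.4, 0.4, 0, 0, 0, 0.1]]}}

```text
time_s: 14.53
eef_pos: [543.8, -207.7, 146.6]
ee_rot: [-0.001, 0.632, 0.775, -0.001]
force: [-2.7, -0.4, 1.3]
grip_width: 0.551
```

```bash
python3 pin.py
```

```text
pin head px 104 329.33653846153845 165.83653846153845 rows 159 173
expected v ride/drop/home [165.4 178.  181.1]
14.5333 [ 543.8 -207.7  146.6] [-0.001  0.632  0.775 -0.001] [-2.7 -0.4  1.3]
green caps [[327.1, 212.3], [347.5, 225.3], [318.2, 234.0]]
now [(44.7, 0.237), (44.1, -1.704), (41.4, 2.412)]
start [(46.9, -0.325), (40.9, 1.815), (42.0, -2.289)]
```

Request:
{"api": "play_rows", "payload": {"plan": [[2.0, 0.4, 0.3, 0, 0, 0, 0.1], [2.0, 0.4, 0.2, 0, 0, 0, 0.1], [2.0, 0.4, 0.2, 0, 0, 0, 0.1]]}}

```text
time_s: 14.83
eef_pos: [550.6, -206.3, 147.4]
ee_rot: [-0.0, 0.632, 0.775, -0.001]
force: [-1.5, 0.5, 1.0]
grip_width: 0.55
```

```bash
python3 pin.py
```

```text
pin head px 109 329.3761467889908 166.08256880733944 rows 159 174
expected v ride/drop/home [165.4 178.  181.1]
14.8333 [ 550.6 -206.3  147.4] [-0.     0.632  0.775 -0.001] [-1.5  0.5  1. ]
green caps [[325.5, 212.6], [348.1, 224.1], [319.2, 234.8]]
now [(45.1, 0.318), (44.8, -1.612), (42.1, 2.511)]
start [(46.9, -0.325), (40.9, 1.815), (42.0, -2.289)]
```

The head has dropped slightly (164.9→166.1), so the nose is finding the hole. I'll take smaller steps.

Request:
{"api": "play_rows", "payload": {"plan": [[1.6, 0.3, 0.1, 0, 0, 0, 0.1], [1.6, 0.3, 0.1, 0, 0, 0, 0.1]]}}

```text
time_s: 15.05
eef_pos: [554.4, -205.6, 147.6]
ee_rot: [-0.0, 0.632, 0.775, -0.001]
force: [-1.8, -0.8, 1.3]
grip_width: 0.549
```

```bash
python3 pin.py
```

```text
pin head px 104 326.2980769230769 168.58653846153845 rows 161 176
expected v ride/drop/home [165.4 178.  181.1]
15.05 [ 554.4 -205.6  147.6] [-0.     0.632  0.775 -0.001] [-1.8 -0.8  1.3]
green caps [[324.8, 213.2], [348.1, 223.4], [320.0, 234.9]]
now [(44.0, 0.366), (44.5, -1.556), (41.5, 2.554)]
start [(46.9, -0.325), (40.9, 1.815), (42.0, -2.289)]
```

Falling now (168.6). I'll wait two rows without motion and check.

Request:
{"api": "play_rows", "payload": {"plan": [[0, 0, 0, 0, 0, 0, 0.1], [0, 0, 0, 0, 0, 0, 0.1]]}}

```text
time_s: 15.27
eef_pos: [554.8, -205.5, 147.5]
ee_rot: [-0.0, 0.631, 0.775, -0.001]
force: [-1.8, -0.1, 1.6]
grip_width: 0.549
```

```bash
python3 pin.py
```

```text
pin head px 95 325.4421052631579 178.69473684210527 rows 172 186
expected v ride/drop/home [165.4 178.  181.1]
15.2667 [ 554.8 -205.5  147.5] [-0.     0.631  0.775 -0.001] [-1.8 -0.1  1.6]
green caps [[324.8, 213.2], [348.2, 223.4], [320.0, 235.0]]
now [(43.7, 0.369), (44.7, -1.556), (41.7, 2.56)]
start [(46.9, -0.325), (40.9, 1.815), (42.0, -2.289)]
```

The pin dropped onto the catch (head row 178.7). The hole was caught at its leading edge, so I'll ease the crank about 5 mm further to centre it, then back off.

Request:
{"api": "play_rows", "payload": {"plan": [[1.2, 0.25, 0, 0, 0, 0, 0.1], [1.2, 0.25, 0, 0, 0, 0, 0.1]]}}

```text
time_s: 15.48
eef_pos: [557.1, -205.1, 147.6]
ee_rot: [-0.0, 0.632, 0.775, -0.001]
force: [-1.5, -1.1, 1.3]
grip_width: 0.552
```

Request:
{"api": "play_rows", "payload": {"plan": [[1.2, 0.25, 0, 0, 0, 0, 0.1], [0.9, 0.2, 0, 0, 0, 0, 0.1]]}}

```text
time_s: 15.65
eef_pos: [559.4, -204.6, 147.6]
ee_rot: [-0.0, 0.632, 0.775, -0.001]
force: [-1.6, -0.5, 1.4]
grip_width: 0.552
```

```bash
python3 pin.py
```

```text
pin head px 94 325.468085106383 178.7340425531915 rows 172 186
expected v ride/drop/home [165.4 178.  181.1]
15.65 [ 559.4 -204.6  147.6] [-0.     0.632  0.775 -0.001] [-1.6 -0.5  1.4]
green caps [[323.6, 213.5], [348.5, 222.9], [320.8, 235.2]]
now [(44.2, 0.434), (45.2, -1.517), (41.2, 2.616)]
start [(46.9, -0.325), (40.9, 1.815), (42.0, -2.289)]
```

Request:
{"api": "play_rows", "payload": {"plan": [[-4, -0.8, 0, 0, 0, 0, 0.1], [-4, -0.8, 0, 0, 0, 0, 0.1], [0, 0, 0, 0, 0, 0, 0.1]]}}

```text
time_s: 15.95
eef_pos: [551.4, -206.0, 147.3]
ee_rot: [0.0, 0.631, 0.775, -0.0]
force: [0.6, -0.7, 0.3]
grip_width: 0.549
```

Request:
{"api": "play_rows", "payload": {"plan": [[0, 0, 15, 0, 0, 0, 0.1], [0, 0, 25, 0, 0, 0, 0.1], [0, 0, 25, 0, 0, 0, 0.1], [0, 0, 20, 0, 0, 0, 0.1], [0, 0, 0, 0, 0, 0, 0.1]]}}

```text
time_s: 16.37
eef_pos: [549.6, -205.4, 234.3]
ee_rot: [-0.002, 0.632, 0.775, -0.0]
force: [0.2, -0.2, 0.2]
grip_width: 0.547
```

Request:
{"api": "play_rows", "payload": {"plan": [[-7, 22, 0, 0, 0, 0, -1], [-7, 22, 0, 0, 0, 0, -1], [-7, 22, 0, 0, 0, 0, -1], [-6, 20, 0, 0, 0, 0, -1], [0, 0, 0, 0, 0, 0, -1]]}}

```text
time_s: 16.78
eef_pos: [520.6, -117.3, 232.5]
ee_rot: [-0.001, 0.633, 0.774, 0.0]
force: [-1.3, 0.4, -0.1]
grip_width: 0.005
```

```bash
python3 pin.py
```

```text
pin head px 113 325.50442477876106 178.46902654867256 rows 171 186
expected v ride/drop/home [165.4 178.  181.1]
16.7833 [ 520.6 -117.3  232.5] [-0.001  0.633  0.774  0.   ] [-1.3  0.4 -0.1]
green caps [[323.6, 213.5], [348.5, 222.8], [320.8, 235.2]]
now [(44.3, 0.433), (45.3, -1.51), (41.2, 2.616)]
start [(46.9, -0.325), (40.9, 1.815), (42.0, -2.289)]
```

Gripper is shut and the pin and crank are undisturbed. Next I'll centre over the head and go down.

Request:
{"api": "play_rows", "payload": {"plan": [[3, 0.5, 0, 0, 0, 0, -1], [0, 0, -20, 0, 0, 0, -1], [0, 0, -20, 0, 0, 0, -1], [0, 0, -14, 0, 0, 0, -1], [0, 0, 0, 0, 0, 0, -1]]}}

```text
time_s: 17.25
eef_pos: [525.9, -121.9, 175.7]
ee_rot: [0.0, 0.634, 0.773, 0.0]
force: [0.3, -0.8, 0.0]
grip_width: -0.003
```

Request:
{"api": "play_rows", "payload": {"plan": [[0, 0, -5, 0, 0, 0, -1], [0, 0, -3, 0, 0, 0, -1], [0, 0, 0, 0, 0, 0, -1]]}}

```text
time_s: 17.5
eef_pos: [526.8, -123.8, 167.3]
ee_rot: [0.001, 0.635, 0.772, 0.0]
force: [0.5, 0.4, 0.3]
grip_width: -0.001
```

Request:
{"api": "play_rows", "payload": {"plan": [[-3.4, 6.8, 0, 0, 0, 0, -1], [0, 0, 0, 0, 0, 0, -1]]}}

```text
time_s: 17.67
eef_pos: [523.6, -117.1, 168.1]
ee_rot: [0.001, 0.635, 0.772, 0.001]
force: [-0.0, -0.6, 0.1]
grip_width: 0.0
```

Request:
{"api": "play_rows", "payload": {"plan": [[0, 0, -2, 0, 0, 0, -1], [0, 0, -2, 0, 0, 0, -1]]}}

```text
time_s: 17.83
eef_pos: [524.0, -116.9, 165.3]
ee_rot: [0.003, 0.635, 0.772, 0.001]
force: [-1.0, 0.2, -0.2]
grip_width: -0.0
```

Request:
{"api": "play_rows", "payload": {"plan": [[0, 0, -2, 0, 0, 0, -1], [0, 0, -2, 0, 0, 0, -1]]}}

```text
time_s: 18.0
eef_pos: [524.7, -117.1, 162.1]
ee_rot: [0.004, 0.635, 0.772, 0.001]
force: [0.3, 0.2, 7.4]
grip_width: 0.003
```

Request:
{"api": "play_rows", "payload": {"plan": [[0, 0, -2, 0, 0, 0, -1], [0, 0, -2, 0, 0, 0, -1]]}}

```text
time_s: 18.17
eef_pos: [526.1, -117.8, 160.0]
ee_rot: [0.007, 0.635, 0.772, 0.002]
force: [0.5, -0.2, 8.2]
grip_width: 0.003
```

Request:
{"api": "play_rows", "payload": {"plan": [[-0.8, 0.3, -2.5, 0.003, 0.007, 0, -1], [-0.8, 0.3, -2.5, 0.003, 0.007, 0, -1]]}}

```text
time_s: 18.33
eef_pos: [525.9, -117.9, 156.9]
ee_rot: [0.002, 0.635, 0.772, 0.0]
force: [0.8, -0.8, 4.9]
grip_width: -0.001
```

Request:
{"api": "play_rows", "payload": {"plan": [[-0.5, 0.2, -2.5, 0, 0.004, 0, -1], [-0.5, 0.2, -2.5, 0, 0.004, 0, -1]]}}

```text
time_s: 18.5
eef_pos: [526.3, -118.3, 153.9]
ee_rot: [0.002, 0.635, 0.772, -0.002]
force: [-2.3, 1.8, 26.8]
grip_width: 0.002
```

```bash
python3 pin.py
```

```text
pin head px 87 324.6551724137931 182.44827586206895 rows 176 188
expected v ride/drop/home [165.4 178.  181.1]
18.5 [ 526.3 -118.3  153.9] [ 0.002  0.635  0.772 -0.002] [-2.3  1.8 26.8]
green caps [[323.6, 213.5], [348.5, 222.9], [320.9, 235.3]]
now [(44.3, 0.433), (45.4, -1.517), (41.4, 2.625)]
start [(46.9, -0.325), (40.9, 1.815), (42.0, -2.289)]
```

The force rose to 27 N at z = 153.9, and the head top should be at 154 when home, so the pin is seated. I'll lift straight off and check.

Request:
{"api": "play_rows", "payload": {"plan": [[0, 0, 10, 0, 0, 0, -1], [0, 0, 25, 0, 0, 0, -1], [0, 0, 35, 0, 0, 0, -1], [0, 0, 30, 0, 0, 0, -1], [0, 0, 0, 0, 0, 0, -1]]}}

```text
time_s: 18.97
eef_pos: [524.3, -117.1, 256.2]
ee_rot: [-0.002, 0.635, 0.772, -0.003]
force: [-0.4, -0.9, 1.0]
grip_width: -0.001
```

```bash
python3 pin.py; python3 - <<'E'
from h import *
c=cap('side')
print(sense()['dq'].round(3))
cv2.imwrite('pics/i7.png',cv2.resize(c['img'][95:245,265:385],None,fx=4,fy=4,interpolation=cv2.INTER_CUBIC))
E
```

```text
pin head px 107 324.8785046728972 180.92523364485982 rows 174 188
expected v ride/drop/home [165.4 178.  181.1]
18.9667 [ 524.3 -117.1  256.2] [-0.002  0.635  0.772 -0.003] [-0.4 -0.9  1. ]
green caps [[323.6, 213.5], [348.5, 222.8], [320.9, 235.2]]
now [(44.3, 0.433), (45.3, -1.51), (41.2, 2.62)]
start [(46.9, -0.325), (40.9, 1.815), (42.0, -2.289)]
[ 0.001  0.029  0.047  0.001 -0.015  0.   ]
```

View pics/i7.png

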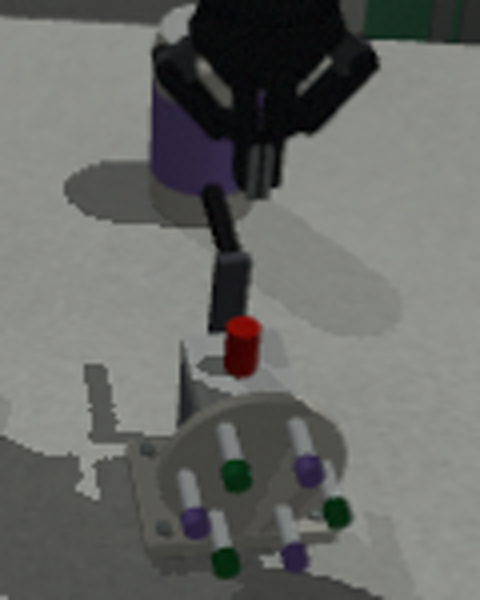

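The side view shows the red head sitting on the plate with no shank visible, the centroid at row 180.9 (181.1 expected for home), the crank upright and free, and the gripper well clear. Handing in.

```bash
python3 -c "
from rig import ctrl
print(ctrl.finish_job())"
```

```text
the job is handed in; nothing more can be done
None
```

The pin is home in the mixer shaft and the job is handed in at about 19 s of the 67 s allowed. No verdict is reported on handing in.

**What I did:** I took the small pin from its blue stand and stood it in the guide hole. I swung the crank from about 0.7 rad short of upright to about upright, where the pin dropped onto the catch. I eased the crank about 5 mm further to centre the hole and backed off it. Then I pressed the pin down with shut fingers until a firm stop.

**Last checks:**
- **Pin:** pressing stopped at a TCP height of 153.9 mm, where the head top should be at 154 mm when seated. The head then sat at image row 180.9, against 181.1 expected for fully home.
- **Crank:** it did not move between the last two looks, and the gripper is about 100 mm clear of everything.
- **Forces:** about 27 N at most on the pin at the end stop, and about 15 N on the crank.

**What went wrong or disagreed:**
- My first swing passed over the bar and nudged the crank back about 0.1 rad.
- The second swing jammed by friction at 15 N until I followed the arc upward; the pin was still riding on the shaft then.
- The head moved 2.5 px from catch to home, against 3.1 px predicted. That is about 2 mm and roughly the measuring accuracy.
- I did not measure the trays, canister or bottle again. The arm never worked near the trays or the bottle, and the canister looked in place in the side views.

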